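# Seat the bracket in the drilling jig and throw the toggle clamp

### The job

Push the aluminium bracket along its channel in the drilling jig, under the hood, until it sits firmly home against the sprung end stop (press until about 9 N, never more than 16 N), and let go. Then tip the clamp's handle over dead centre with a fingertip, gently too (never more than 20 N), so that its foot clamps the bracket down while the bracket still bears on the stop. Leave everything else on the bench where it is.

Things in the scene. Friction and masses are not known exactly. Their poses are not given: they have to be found in the camera images.
- jig: Drilling jig fixed on the bench: dark steel plate 150 mm (its x, -55 to +95) by 360 mm (its y, -195 to +165), 15 mm thick; origin on the bench, z up. A channel along y, centred on x = 0, 59 mm wide, lies between two rails (10 mm wide, tops 25 mm above the bench, y -180 to +60 mm) and leads under a grey hood. The bracket slides in along +y; the toggle clamp stands on the +x side.
- hood (a point): Middle of the hood's mouth at plate height, jig (0, 60, 15) mm. The hood runs from y 60 to 135 mm, is 79 mm wide, its top 49 mm above the bench, 28 mm clear inside. It hides the end stop's nose.
- end_stop: Steel end block 79 x 20 x 34 mm behind the hood; origin on the plate at its hood side, jig (0, 135, 15) mm. In the hood it carries a sprung nose on a set-screw, set differently each time, unseen: the free nose meets the bracket's front end somewhere between 69 and 103 mm along the jig's y.
- nose_line (a point): Point on the nose's line of action, jig (0, 135, 24) mm. The nose yields 1.6 N per mm for 5 mm (8 N), then is solid. The bracket's drag on the plate is 1.5 to 3.5 N, so about 9 N of push has the nose well compressed; more than 4 N must reach it for a moment. Let go, the bracket creeps back 1 to 4 mm till drag balances the spring: that is in order.
- bracket: Loose aluminium L bracket, about 0.4 kg: slab 56 mm (x) by 140 mm (y) by 16 mm, with an upright flange 56 mm wide, 10 mm thick, 55 mm high in all, across its rear end. Origin at the centre of the slab's underside; front end at y = +70 mm, flange's outer face at y = -70 mm. It lies part way in the channel, its y along the jig's y. Push on the flange's outer face.
- clamp (a joint): Over-centre toggle clamp, hinge angle in rad: 0 = open (arm up 54 degrees, handle leaning 27 degrees to the jig's +x). Below dead centre at 0.475 (handle upright) it springs back open; beyond, it snaps over towards the jig's -x by itself, its rubber foot down on the slab at about 0.95 (1.05 with no slab there). It takes 6 to 10 N at the handle's end, most at first, none at dead centre.
- clamp_tip (a point): Centre of the round end of the clamp's handle (bar 14 mm thick, rubber), 85 mm from the pivot; moves with the clamp. Open, it is 39 mm to the jig's +x of the pivot and 126 mm above the bench; upright, 135 mm above the bench (the end reaches 7 mm farther).
- clamp_pivot (a point): The clamp's hinge, axis along the jig's y, at jig (62, 35, 50) mm. The arm reaches 62 mm from it towards -x: the foot comes down on the middle of the channel, 35 mm along the jig's y.
- small_bracket: bystander: small aluminium angle bracket 40 x 60 mm, 36 mm high, lying beside the jig
- screwdriver: bystander: screwdriver, 170 mm, lying on the robot's side of the jig
- jar: bystander: small glass jar, 42 mm across, 45 mm high, at the robot's side of the jig
- spool: bystander: filament spool lying flat, 200 mm across, 60 mm high
- scraper: bystander: flat print scraper, 260 mm
- caliper: bystander: calliper, 230 mm, lying flat
- glue: bystander: glue bottle, 40 mm across, 110 mm high
- printed_vase: bystander: grey printed vase, 84 mm across, 90 mm high
Not all that is in view belongs to the job. Leave any brown or pink look-alike of the bracket alone.

How it is judged:
By the outcome, as a careful person would: the job done as asked, in the order asked, and still so for the second after the job is handed in, with the robot touching nothing.
It also fails if it takes over 69 s, if anything falls off the work surface, if the arm or the gripper's body presses on something with over 40 N, if the wrist force passes 120 N, or if a joint passes its speed limit or range.

### The arm

A 6-joint arm with a two-finger parallel gripper is mounted at the origin on the work surface. World frame = base frame: x ahead of the robot, y to its left, z up, the work surface at z = 0. Lengths are in m, angles in rad, forces in N, time in s.
With the tool pointing down it reaches from about 0.3 to 0.75 m from the base axis. Payload 8.5 kg.
Tool frame: the origin (TCP) lies at the centre of the arm's flange, where the gripper is bolted on; the fingertips stand 166 mm ahead of it and the grasp point (between the pads) lies 147 mm ahead of it (r.tips_ahead is the distance from the TCP to the fingertips, in m); z points along the fingers, y is the line along which they close (so a half turn about z gives the same grasp; the last joint's range is limited). The gripper opens to 88 mm and grips with 3 to 60 N. Pads are 18 mm wide; open, the fingers measure 123 mm over their backs; the gripper's body (75 mm by 187 mm) begins 45 mm behind the grasp point.
Start: joints at [-1.33, 0.381, 1.297, -0, 1.464, -0.215], TCP at [0.242, -0.494, 0.405] pointing down, gripper open.
Joint ranges: [-3.11, 3.11], [-0.89, 2.33], [0.22, 2.48], [-1.42, 4.56], [0.17, 2.85], [-2.88, 2.88]. Speed limits (rad/s): [2.39, 2.39, 3.14, 3.14, 3.14, 3.14].

### API

Orientations are given as a 3x3 rotation matrix whose columns are the frame's x, y, z axes.
In Python, from station import r gives the robot as it stands. The module is installed in compiled form; this text tells all that it offers. Calls block until the motion is done:
- r.reach(position, orientation): joint-space move of the TCP to a pose.
- r.line_to(position, attitude=None, rate=0.15, contact_N=None): straight line of the TCP; attitude=None keeps the orientation; rate is the mean speed in m/s. With contact_N (N) it stops when the force on the tool has changed by that much, and returns True; else False.
- r.move_joints(angles): joint-space move.
- r.set_gripper(opening, strength=None): opening from 0.0 (shut) to 1.0 (fully open); strength is the grip in N (None keeps the last); returns when the fingers have stopped.
- r.hold(seconds).
- r.ik(position, orientation): joint angles nearest the present ones, or None.
- r.read_state(): the state.
- r.grab_frame(name): name is "side" or "top" or "wrist"; returns the picture (480x640x3 uint8, red, green, blue); there is no depth.
- r.camera_model(name): a dict with "vertical_fov" (degrees; the focal length in pixels is half the picture's height over the tangent of half this angle, whatever the lens; pixels are square), "cx", "cy" (the principal point, pixels), "rvec" (rotation vector, rad) and "tvec" (3), from world to camera coordinates, as OpenCV has them; the wrist camera has in their place "mount" (4x4, takes a point from camera to tool coordinates, whose origin is the TCP and whose axes are the flange's). Camera axes: x right, y down, z forward; pixel columns grow to the right and rows downward; lengths in m; the calibration is good to about 2 mm. A picture is of the moment at which its call begins: read the wrist's pose just before it. camera_model takes no time and is no camera call.
A pose or a line that the arm cannot do raises r.Unreachable and nothing moves.
- r.job_done(): hands the job in; it is judged then, once.
The state is a dict: "clock": time; "qpos": joint angles; "joint_vel": joint speeds; "tau": joint torques, N m; "eef_pos": TCP position; "ee_rot": TCP orientation; "force": force on the tool from outside, world axes, zero at the start; "moment": the same for the moment, N m; "finger_gap": opening from 0.0 (shut) to 1.0 (fully open); "grip_force": force on a finger pad.
Only numpy, scipy, OpenCV 4.12 (cv2) and the standard library are available. Lean on these libraries where they do the work, as an engineer would, in place of code of your own. Each camera call takes 0.05 s, during which the arm holds its last target. There are 200 camera calls.

## Working session

There is one attempt and no reset: what is moved stays moved. The work goes in short steps, each a Python script; the robot and the scene stay as the last script left them, time stands still between calls to the robot, and variables do not carry over. Pictures are saved under pics/ and viewed, at most 10 in all, crops included, and the job is handed in when it is done.

```bash
mkdir -p pics; cat > h.py <<'E'
import numpy as np, cv2
from station import r
def save(cam,name):
    im=r.grab_frame(cam); cv2.imwrite('pics/'+name,im[:,:,::-1]); return im
def model(cam):
    m=r.camera_model(cam); f=240/np.tan(np.radians(m['vertical_fov'])/2)
    K=np.array([[f,0,m['cx']],[0,f,m['cy']],[0,0,1.]])
    if 'rvec' in m:
        return K,np.array(m['rvec'],float).ravel(),np.array(m['tvec'],float).ravel()
    s=r.read_state(); T=np.eye(4); T[:3,:3]=s['ee_rot']; T[:3,3]=s['eef_pos']
    W=np.linalg.inv(T@np.array(m['mount'])); return K,cv2.Rodrigues(W[:3,:3])[0].ravel(),W[:3,3]
def unproj(M,px,z):
    K,rv,t=M; R=cv2.Rodrigues(rv)[0]; c=-R.T@t
    d=R.T@np.linalg.inv(K)@np.array([px[0],px[1],1.]); return c+d*(z-c[2])/d[2]
def proj(M,P):
    return cv2.projectPoints(np.atleast_2d(np.array(P,float)),M[1],M[2],M[0],None)[0].reshape(-1,2)
E
python3 - <<'E'
from h import *
for c in('top','side'):
    save(c,c+'0.png'); print(c,r.camera_model(c))
print(r.camera_model('wrist')); print(r.read_state()['clock'])
E
```

```text
top {'vertical_fov': 42.86958152427117, 'cx': 331.6474845377473, 'cy': 244.9052497664561, 'rvec': array([ 2.16704132, -2.14410224,  0.16703811]), 'tvec': array([0.01361303, 0.55979168, 1.59100165])}
side {'vertical_fov': 48.624796350438785, 'cx': 322.76818483154307, 'cy': 237.64041561556095, 'rvec': array([ 0.59517417, -2.5847041 ,  1.22997598]), 'tvec': array([0.53075791, 0.22383871, 1.12630067])}
{'vertical_fov': 58.465857637710876, 'cx': 321.82124143879247, 'cy': 235.14080948898638, 'mount': array([[-1.03554267e-04, -9.47598201e-01, -3.19464612e-01,
         8.29493777e-02],
       [ 9.99999934e-01, -2.09027968e-04,  2.95870850e-04,
        -2.42621216e-04],
       [-3.47143724e-04, -3.19464561e-01,  9.47598161e-01,
         1.87315148e-02],
       [ 0.00000000e+00,  0.00000000e+00,  0.00000000e+00,
         1.00000000e+00]])}
0.1
```

View pics/top0.png

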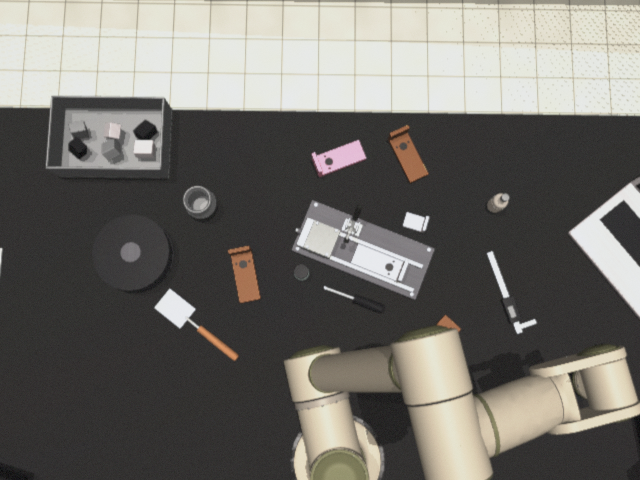

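View pics/side0.png

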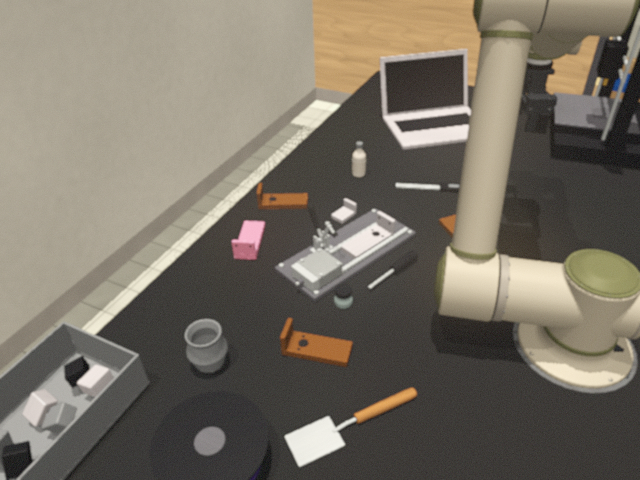

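The top view shows the jig tilted at the centre, with plate corners near (315,201), (434,247), (413,298) and (293,248). The hood is at (320,238), the clamp at (350,228) and the bracket flange at (403,270). Brown and pink decoys lie around it. The side view agrees.

```bash
cat >> h.py <<'E'
def jigpose(M,pix,pts,x0):
    from scipy.optimize import least_squares
    pts=np.array(pts,float)
    def W(p): c,s=np.cos(p[2]),np.sin(p[2]); return pts@np.array([[c,s,0],[-s,c,0],[0,0,1]])+[p[0],p[1],0]
    s=least_squares(lambda p:(proj(M,W(p))-pix).ravel(),x0,loss='soft_l1'); return s.x,proj(M,W(s.x))-pix
E
python3 - <<'E'
from h import *
M=model('top')
pix=np.array([(315,201),(434,247),(413,298),(293,248)],float)
pts=np.array([(95,165,15),(95,-195,15),(-55,-195,15),(-55,165,15)])/1000
w=[unproj(M,p,.015) for p in pix]; print(np.round(w,4))
d=w[0]-w[1]; psi=np.arctan2(-d[0],d[1])
x,e=jigpose(M,pix,pts,[w[0][0],w[0][1],psi]); print(x,e)
c,s=np.cos(x[2]),np.sin(x[2]); J=np.array([[c,-s,0],[s,c,0],[0,0,1]])
ctr=J@np.array([.02,-.02,0])+[x[0],x[1],0]
# tool x along -jig y ; tool z down
X=J@[0,-1,0]; Z=np.array([0,0,-1.]); R=np.c_[X,np.cross(Z,X),Z]
for sgn in (1,-1):
    R2=R@np.diag([sgn,sgn,1]); cam=.083
    P=ctr+R2[:,0]*(-.083+.319/.948*.40); P[2]=.42
    print(sgn,P,r.ik(P,R2))
E
```

```text
[[ 0.6837  0.0659  0.015 ]
 [ 0.5605 -0.2584  0.015 ]
 [ 0.4219 -0.2001  0.015 ]
 [ 0.5533  0.1236  0.015 ]]
[ 0.54339507 -0.04596556 -0.37787698] [[-2.31781425 -3.22588765]
 [ 1.40828297  0.30438144]
 [ 2.53852585  0.62267978]
 [-1.52423366  0.0542399 ]]
1 [ 0.5355677  -0.11989236  0.42      ] None
-1 [ 0.57364252 -0.02397468  0.42      ] [-2.47878388e-01  4.13649917e-01  1.19969087e+00 -4.44089210e-16
  1.52825187e+00  1.29998587e-01]
```

```bash
python3 - <<'E'
from h import *
x=[0.5434,-0.0460,-0.3779]
c,s=np.cos(x[2]),np.sin(x[2]); J=np.array([[c,-s,0],[s,c,0],[0,0,1]])
X=J@[0,1,0]; Z=np.array([0,0,-1.]); R=np.c_[X,np.cross(Z,X),Z]
r.reach([.5736,-.0240,.42],R)
r.set_gripper(0.0)
im=save('wrist','w1.png'); M=model('wrist'); np.savez('w1.npz',K=M[0],rv=M[1],t=M[2])
st=r.read_state(); print(st['clock'],st['force'],st['finger_gap'])
E
```

```text
3.5167 [-0.30779921 -0.02883543  0.83556816] 0.00599073789973481
```

View pics/w1.png

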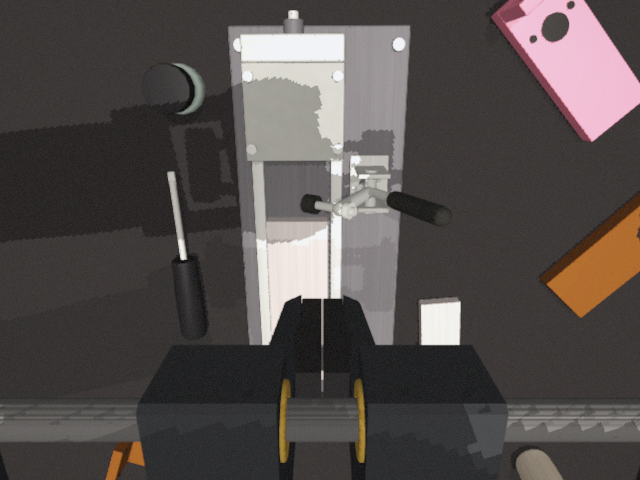

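The wrist view shows the plate's far corners at (229,27) and (409,27). The hood top runs from row 62 to 160 between columns 245 and 344, the slab front edge is at row 219 (columns 268–328), and the handle end is at about (440,215).

```bash
python3 - <<'E'
from h import *
d=np.load('w1.npz'); M=(d['K'],d['rv'],d['t'])
pix=np.array([(229,27),(409,27),(243,62),(344,62),(247,160),(344,160),(242,35),(344,35)],float)
pts=np.array([(-55,165,15),(95,165,15),(-39.5,135,49),(39.5,135,49),(-39.5,60,49),(39.5,60,49),(-39.5,155,49),(39.5,155,49)])/1000
x,e=jigpose(M,pix,pts,[.5434,-.046,-.3779]); print(x,'\n',e.round(1))
c,s=np.cos(x[2]),np.sin(x[2]); J=np.array([[c,-s,0],[s,c,0],[0,0,1]]);o=np.array([x[0],x[1],0])
inj=lambda p:(J.T@(p-o)*1000).round(1)
print('slab front',[inj(unproj(M,p,.031)) for p in((268,219),(328,219))])
print('tip',inj(unproj(M,(440,215),.126)), 'proj',proj(M,[o+J@[.101,.035,.126],o+J@[.062,.035,.05]]))
T=model('top')
print('flange top',[inj(unproj(T,p,.070)) for p in((408,262),(402,283))])
E
```

```text
[ 0.54138397 -0.04558826 -0.37883564] 
 [[-1.1 -1.1]
 [ 2.7 -0.9]
 [-1.2  0.9]
 [ 1.3  1. ]
 [ 0.2  1.4]
 [-0.4  1.5]
 [-1.8 -0.8]
 [ 1.8 -0.7]]
slab front [array([-26.7,   5.5,  31. ]), array([27.3,  5.5, 31. ])]
tip [100.4  36.5 126. ] proj [[440.65471287 217.15700334]
 [370.04459073 191.65666471]]
flange top [array([  22.8, -135.3,   70. ]), array([ -34.3, -140.8,   70. ])]
```

```bash
cat >> h.py <<'E'
_x=[0.54138,-0.04559,-0.37884]
_c,_s=np.cos(_x[2]),np.sin(_x[2]); J=np.array([[_c,-_s,0],[_s,_c,0],[0,0,1]]); O=np.array([_x[0],_x[1],0])
RJ=np.c_[J@[0,1,0],np.cross([0,0,-1.],J@[0,1,0]),[0,0,-1.]]
def W(x,y,z): return O+J@np.array([x,y,z+1000*r.tips_ahead])/1000   # fingertip in jig mm -> TCP
def rep(tag=''):
    s=r.read_state(); print(tag,round(s['clock'],2),'tip',(J.T@(np.array(s['eef_pos'])-O)*1000-[0,0,1000*r.tips_ahead]).round(1),'F',(J.T@s['force']).round(2)); return s
E
python3 - <<'E'
from h import *
r.reach(W(0,-172,110),RJ)
r.line_to(W(0,-172,32),rate=.1); r.hold(.2); rep('down')
print(r.line_to(W(0,-147,32),rate=.04,contact_N=3)); rep('near')
print(r.line_to(W(0,-90,32),rate=.03,contact_N=8)); rep('mid')
E
```

```text
down 5.63 tip [ 1.00e-01 -1.72e+02  3.25e+01] F [ 0.56 -0.11  0.5 ]
False
near 6.41 tip [   0. -147.   32.] F [ 0.67 -0.76 -0.19]
False
mid 8.46 tip [  0. -90.  32.] F [ 0.5  -2.4   0.71]
```

```bash
python3 - <<'E'
from h import *
print(r.line_to(W(0,-30,32),rate=.012,contact_N=6.8)); rep('push')
r.hold(.2); rep('held')
E
```

```text
True
push 11.12 tip [  0.1 -58.8  32. ] F [-0.84 -2.76  2.92]
held 11.32 tip [  0.1 -59.1  31.7] F [ 0.23 -2.47  1.56]
```

```bash
python3 - <<'E'
from h import *
y=-59
for i in range(12):
    y+=1
    c=r.line_to(W(0,y,32),rate=.012,contact_N=7); s=rep(str(c))
    if -(J.T@s['force'])[1]>8.3: break
E
```

```text
False 11.57 tip [  0.  -58.4  31.8] F [ 0.18 -5.86 -1.36]
False 11.82 tip [  0.1 -57.7  31.8] F [ 0.37 -8.43 -0.26]
```

```bash
python3 - <<'E'
from h import *
y=-57.0
for i in range(5):
    r.hold(.15); s=rep('h')
    if -(J.T@s['force'])[1]>8.8: break
    y+=.4
    r.line_to(W(0,y,32),rate=.01,contact_N=4); s=rep('s')
    if -(J.T@s['force'])[1]>9: break
r.hold(.3); rep('held')
r.line_to(W(0,-75,32),rate=.03); rep('off')
r.line_to(W(0,-75,150),rate=.15); rep('up')
# view with camera over slab: from beside
save('wrist','w2.png'); M=model('wrist'); np.savez('w2.npz',K=M[0],rv=M[1],t=M[2])
E
```

```text
h 11.97 tip [  0.1 -57.7  31.8] F [-0.7  -8.72  0.22]
s 12.22 tip [  0.2 -57.6  31.9] F [  0.15 -10.89   0.88]
held 12.53 tip [  0.2 -57.6  31.9] F [  0.59 -11.81   0.73]
off 13.29 tip [ -0.  -74.9  32. ] F [ 0.44 -0.39 -0.03]
up 14.22 tip [ -0.2 -75.  149.2] F [ 0.46 -0.64  0.04]
```

View pics/w2.png

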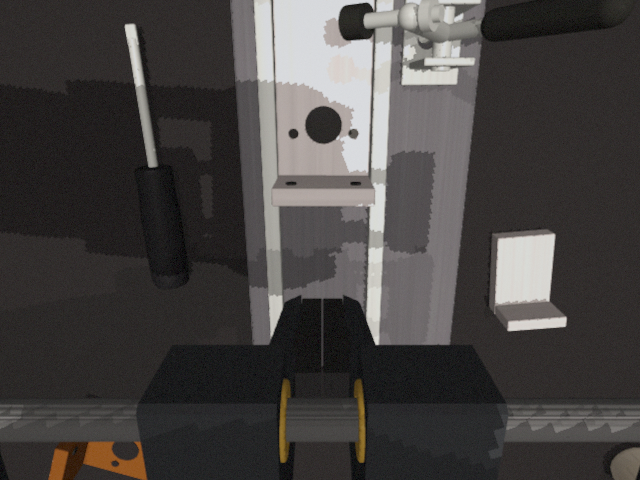

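The flange top strip spans rows 190–205 (columns 272–374). Next I check how far the bracket crept back, then move to the handle's +x side.

```bash
python3 - <<'E'
from h import *
d=np.load('w2.npz'); M=(d['K'],d['rv'],d['t'])
for row in(177,188,205): print((J.T@(unproj(M,(323,row),.070)-O)*1000).round(1))
print('handle end',(J.T@(unproj(M,(612,8),.126)-O)*1000).round(1))
r.reach(W(145,35,160),RJ); 
r.line_to(W(145,35,110),rate=.1); r.hold(.2); rep('down')
print(r.line_to(W(131,35,110),rate=.04,contact_N=4)); rep('near')
E
```

```text
[ -0.7 -35.8  70. ]
[ -0.7 -41.8  70. ]
[ -0.7 -51.2  70. ]
handle end [101.7  35.7 126. ]
down 15.88 tip [145.   35.  110.8] F [ 0.86 -0.43 -0.11]
False
near 16.38 tip [130.9  35.  110.2] F [ 0.79  0.58 -0.1 ]
```

```bash
python3 - <<'E'
from h import *
for x in (122,115,108,101,95,90,86,82,78,74):
    c=r.line_to(W(x,35,110),rate=.03,contact_N=12); s=rep(str(c))
    if c: break
E
```

```text
False 16.83 tip [122.2  35.  110.1] F [ 3.55  0.39 -1.07]
True 17.08 tip [118.2  34.8 111.6] F [ 6.44  0.05 -0.59]
```

```bash
python3 - <<'E'
from h import *
r.hold(.3); s=rep('held'); x=118
for i in range(14):
    x-=2
    c=r.line_to(W(x,35,110),rate=.012,contact_N=9); s=rep(str(c))
    if c: break
E
```

```text
held 17.38 tip [118.8  34.7 111.3] F [ 6.47 -0.31  0.61]
False 17.73 tip [117.   34.8 111.7] F [8.87 0.28 3.49]
False 18.05 tip [115.3  34.8 112.4] F [10.38 -0.97  5.73]
False 18.37 tip [113.5  34.8 113.1] F [11.47  0.5   9.51]
False 18.68 tip [111.7  34.7 113.7] F [10.86  0.51 12.48]
False 19.0 tip [109.7  34.7 113.8] F [11.52 -0.92 12.29]
False 19.32 tip [107.3  34.7 113.1] F [ 8.67 -1.53  9.88]
False 19.63 tip [105.1  34.8 112.5] F [ 8.27 -0.28  8.96]
False 19.95 tip [102.8  34.8 112. ] F [ 5.85 -0.32  6.77]
False 20.27 tip [100.6  34.9 111.7] F [ 5.11 -0.57  5.87]
False 20.58 tip [ 98.3  34.9 110.9] F [ 3.81 -0.26  4.58]
False 20.9 tip [ 95.8  35.  109.8] F [ 3.31 -0.43  3.72]
False 21.22 tip [ 93.8  35.  109.7] F [2.31 0.28 1.13]
False 21.53 tip [ 91.8  35.  109.8] F [ 0.69 -0.37  2.73]
False 21.85 tip [ 89.9  35.  109.8] F [ 0.67 -0.38  0.86]
```

```bash
python3 - <<'E'
from h import *
for x in (86,82,78,74):
    c=r.line_to(W(x,35,110),rate=.02,contact_N=7); s=rep(str(c))
    if c: break
r.hold(.4); rep()
r.line_to(W(110,35,112),rate=.1)
r.line_to(W(110,35,180),rate=.15)
r.reach(W(0,-75,150),RJ); r.hold(.2); rep()
save('wrist','w3.png'); M=model('wrist'); np.savez('w3.npz',K=M[0],rv=M[1],t=M[2])
save('side','s3.png'); save('top','t3.png')
cv2.imwrite('pics/s3c.png',cv2.resize(cv2.imread('pics/s3.png')[160:340,220:460],None,fx=3,fy=3))
E
```

```text
False 22.2 tip [ 85.7  35.1 109.7] F [ 0.68 -0.06 -0.61]
False 22.55 tip [ 81.9  35.  110. ] F [-0.07  0.37 -0.09]
False 22.9 tip [ 77.9  35.  110. ] F [-0.79  0.52  0.15]
False 23.25 tip [ 73.9  35.  110. ] F [0.02 1.4  0.13]
 23.65 tip [ 74.  35. 110.] F [-0.08  0.06  0.04]
 25.64 tip [  0.8 -74.3 149.8] F [-0.24  0.75 -0.4 ]
```

View pics/w3.png

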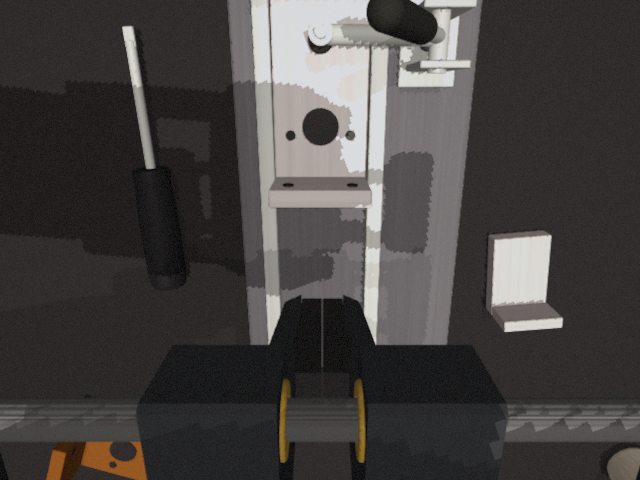

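View pics/s3c.png

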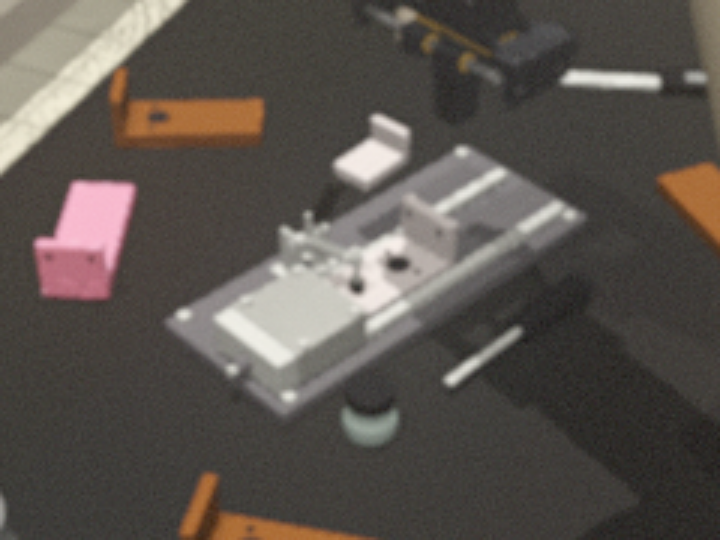

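The clamp has gone over: the handle now leans to -x, ending at about (385,12). The foot is down on the slab at (322,43). The flange edge is at row 206, so it hasn't moved once the camera shift is allowed for.

```bash
python3 -c "
from h import *
r.line_to(W(0,-90,200)); print(r.job_done())"
```

```text
the job is handed in; nothing more can be done
None
```

The job is handed in: the bracket was pressed home against the sprung stop (about 12 N at the last reading, over the 9 N asked but under 16 N), then released. The clamp was tipped over dead centre (readings up to about 17 N, limit 20 N) and the final pictures show its foot down on the slab, the flange unmoved and nothing else visibly disturbed.

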